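# Empty the drop-bottom box of a gauging bench

## Task

Empty the drop-bottom box: take the blue tray from its taped bay and put it right under the box; then pull the red latch tab so that the floor falls open and all four turned blanks drop into the tray, press the green pad down until the floor is latched shut again, and bring the tray with the blanks back to stand inside its taped bay, the same way round as it was. Do not touch the blanks with the gripper, and leave the bottle, the grey-and-blue case and the mouse where they are.

Things in the scene. Friction and masses are not known exactly. Their poses are not given: they have to be found in the camera images.
- hopper: The drop-bottom box: open-topped, cream, 116 x 116 mm outside, 100 x 100 inside, rim 225 mm above the table, on a fixed aluminium stand. Origin at table level below the box centre; z up. Its -x side (towards the robot) has the latch, its +x side the floor hinge and crank. Legs 12 mm square at x +-95, y +-64 mm, joined at the latch side by an 8 mm bar 140 mm up.
- tray_place (a point): Where the tray's origin comes when it stands under the box, touching the stop: table level, 8 mm on the +y side of the box centre. The tray goes in between the legs from the hopper's -y side (opening 178 mm wide, 170 mm high), straight along the hopper's y, fin last. The stop is a 30 mm high bar on the table across the +y end, its near face 88 mm from the box centre.
- floor (a joint): Hinge of the steel floor, rad: 0 shut (latched it reads about 0 to 0.02; it can be pressed to -0.02), 1.10 fully open, hanging steeply. It falls open by itself once the bolt is drawn, even empty, and stays shut only when latched. Axis along the hopper's y at x = +64 mm, 175 mm up. Opening lowers its near edge (to about 57 mm above the table) and raises the green pad.
- bolt (a joint): Spring bolt that holds up the floor's near edge, m: 0 home, 0.020 fully drawn, towards the hopper's -x. The floor is freed at about 0.008. It takes 1 to 4 N and springs home when let go. Its nose slopes: a floor swung shut pushes it aside and it snaps home under the floor; that takes about 3 to 8 N on the green pad.
- latch_tab (a point): Red latch tab, an upright plate on the bolt: 12 mm thick along the hopper's x, 36 mm wide along its y, from 170 to 226 mm above the table. This point: middle of its face towards the box, 210 mm up; at home 119 mm to the hopper's -x from the box centre, with 61 mm free between that face and the box wall. Pull it to the hopper's -x, away from the box.
- crank_pad (a point): Top-face centre of the green crank pad, a 64 x 60 x 6 mm plate (60 along the hopper's y) fixed to the floor beyond the hinge, 38 to 102 mm from its axis. Shut, it slopes down outward at 0.5 rad, this point 127 mm to the hopper's +x from the box centre, 144 mm up; open, it slopes up outward at 0.6 rad, this point about 217 mm up. Pressed straight down it shuts the floor; firm end stop.
- tray: The blue open tray, 148 mm (x) x 160 mm (y) x 40 mm high, walls and bottom 4 mm, 0.3 kg, loose. Origin at the centre of its underside. A grip fin stands out from its -y wall.
- tray_fin (a point): Middle of the top edge of the tray's grip fin: an upright plate 12 mm thick along the tray's x, reaching from the wall to 50 mm beyond it along the tray's -y, and from the bottom to 51 mm high. This point is 115 mm from the tray's centre.
- bay: The tray's bay: four yellow tape corners flat on the table, enclosing 199 mm (x) x 222 mm (y). Origin at its centre at table level. The tray starts in it, its fin pointing to the bay's -y (the fin may stand out between the corners).
- cleaner: White bottle with a blue label, 52 mm wide, 130 mm high; bystander. Origin at its underside.
- gaugecase: Closed grey case with a blue lid, 92 x 122 x 40 mm; bystander. Origin at its underside.
- mouse: Black computer mouse, 105 x 60 x 29 mm; bystander. Origin at its underside.
- blank0: Turned steel blank 1 of 4: a stepped round part, 24 mm across, 19 mm high, about 50 g; starts in the box. Origin at the centre of its wide end.
- blank1: Turned brass blank 2 of 4: a stepped round part, 24 mm across, 19 mm high, about 50 g; starts in the box. Origin at the centre of its wide end.
- blank2: Turned steel blank 3 of 4: a stepped round part, 24 mm across, 19 mm high, about 50 g; starts in the box. Origin at the centre of its wide end.
- blank3: Turned brass blank 4 of 4: a stepped round part, 24 mm across, 19 mm high, about 50 g; starts in the box. Origin at the centre of its wide end.

How it is judged:
By the outcome, as a careful person would: the job done as asked, in the order asked, and still so for the second after the job is handed in, with the robot touching nothing.
It also fails if it takes over 72 s, if anything falls off the work surface, if the arm or the gripper's body presses on something with over 40 N, if the wrist force passes 120 N, or if a joint passes its speed limit or range.

## Robot

A 7-joint arm with a two-finger parallel gripper is mounted at the origin on the work surface. World frame = base frame: x ahead of the robot, y to its left, z up, the work surface at z = 0. Lengths are in m, angles in rad, forces in N, time in s.
With the tool pointing down it reaches from about 0.4 to 0.9 m from the base axis. Payload 5.5 kg.
Tool frame: the origin (TCP) lies midway between the tips of the shut fingers; the grasp point (between the pads) lies 19 mm behind it; z points along the fingers, y is the direction in which the jaws open and shut (so a half turn about z gives the same grasp; the last joint's range is limited). The gripper opens to 85 mm and grips with 20 to 120 N. Pads are 22 mm wide; open, the fingers measure 114 mm over their backs; the gripper's body (76 mm by 85 mm) begins 54 mm behind the grasp point. The pads swing forward as they close: fully open they stand 13 mm farther back than shut.
Start: joints at [-1.029, 0.501, -0.427, 1.55, 0.221, 1.138, -0.21], TCP at [0.179, 0.625, 0.231] pointing down, gripper open.
Joint ranges: [-2.88, 2.88], [-0.31, 2.03], [-1.54, 1.56], [0.2, 2.42], [-1.41, 4.55], [0.19, 2.02], [-2.57, 2.57]. Speed limits (rad/s): [2.57, 2.57, 3.14, 3.14, 3.14, 3.14, 3.14].

## Interface

Orientations are given as a 3x3 rotation matrix whose columns are the frame's x, y, z axes.
In Python, from plant import r gives the robot as it stands.
- The arm moves only by the tool apply_moves, never from a script. Its argument "rows" is a list of rows, each a list of 7 numbers: the turn, a rotation vector about the tool's x, y, z in rad, then the shift along the tool's x, y, z in mm, then the finger opening in mm, from 0 to 85.4. A call has 1 to 10 rows; each row is the pose to reach, as a shift and turn from the pose measured when the call began, along the tool's axes at that moment; what a row does not reach only later rows make up. A row lasts 1/8 s, in which the tool goes at most 62.5 mm and 10.7 degrees, less where a joint would pass 70% of its speed; a pose out of reach is approached as far as the arm can. A call with a gripper value outside its range is refused whole. The fingers move at their own pace and stop on an object; the grip force is fixed at half the most. Time passes only in rows, so rows that repeat a pose let the fingers close. It gives the time, the measured TCP pose, the force and the opening at its end, in the units of the state.
- r.sense(): the state, without advancing time (a new reading comes with each control period).
- r.read_camera(name): name is "side" or "top"; returns the picture (480x640x3 uint8, red, green, blue); there is no depth.
- r.camera_params(name): a dict with "mtx" (3x3 intrinsics, pixels), "dist_coeffs" ([k1, k2, p1, p2, k3] as OpenCV has them; the pictures are not rectified), "view" (4x4, takes a point from world to camera coordinates). Camera axes: x right, y down, z forward; pixel columns grow to the right and rows downward; lengths in m; the calibration is good to about 2 mm. A picture is of the moment at which its call begins. camera_params takes no time and is no camera call.
- r.finish_job(): hands the job in, once; it reports no verdict.
The state is a dict: "time": time; "joint_positions": joint angles; "qd": joint speeds; "effort": joint torques, N m; "eef_pos": TCP position; "orientation": TCP orientation; "force": force on the tool from outside, world axes, zero at the start; "wrist_torque": the same for the moment, N m; "width": finger opening in m.
Only numpy, scipy, OpenCV 4.12 (cv2) and the standard library are available. Lean on these libraries where they do the work, as an engineer would, in place of code of your own. Each camera call takes 0.05 s, during which the arm holds its last target.

## Working session

There is one attempt and no reset: what is moved stays moved. The work goes in short steps, Python scripts to look and compute and a tool call to move; the robot and the scene stay as the last step left them, time stands still between calls to the robot, and variables do not carry over. Pictures are saved under pics/ and viewed, and the job is handed in when it is done.

Besides the shell and the picture viewer there is one more tool, called after "Emit:" as a command line: name --pt "numbers of a row" for each row, then --argument value for the rest. apply_moves: Moves the arm, as the interface text tells. Its arguments: {"type":"object","properties":{"rows":{"type":"array"}},"required":["rows"]}

```bash
ls; mkdir -p pics
python3 - <<'E'
from plant import r
import cv2
s=r.sense()
for k in s: print(k,s[k])
for n in("side","top"):
    im=r.read_camera(n); cv2.imwrite(f"pics/{n}0.png",im[:,:,::-1])
    print(n,r.camera_params(n))
E
```

```text
pics
time 0.0
joint_positions [-1.02881185  0.50184159 -0.42677207  1.55146185  0.22078994  1.13829275
 -0.21028651]
qd [-0.00175687  0.00239586  0.00026809  0.0002959  -0.00096036 -0.00118681
  0.00052086]
effort [-1.04396287e-03 -5.69507897e+01 -5.81559733e+00 -2.80938166e+01
  1.07606497e-02  1.18442919e-02 -2.21876678e-05]
eef_pos [0.17873006 0.62421825 0.23025664]
orientation [[-9.61404303e-01  2.75138888e-01 -5.98711396e-04]
 [ 2.75139532e-01  9.61402512e-01 -1.85680293e-03]
 [ 6.47239451e-05 -1.94986750e-03 -9.99998097e-01]]
force [-0.02098379 -0.66241842 -0.50160281]
wrist_torque [ 0.00296333 -0.02485707  0.00588517]
width 0.08516301044523392
side {'mtx': array([[455.41619565,   0.        , 317.64003113],
       [  0.        , 455.41619565, 223.74898229],
       [  0.        ,   0.        ,   1.        ]]), 'dist_coeffs': array([-0.05547246,  0.        ,  0.        ,  0.        ,  0.        ]), 'view': array([[-0.98812349, -0.15360945, -0.00401214,  0.62018081],
       [-0.0932602 ,  0.62025734, -0.77883462,  0.1699064 ],
       [ 0.12212491, -0.76921061, -0.6272165 ,  0.90275575],
       [ 0.        ,  0.        ,  0.        ,  1.        ]])}
top {'mtx': array([[533.13662096,   0.        , 324.23574561],
       [  0.        , 533.13662096, 239.05218112],
       [  0.        ,   0.        ,   1.        ]]), 'dist_coeffs': array([-0.15945139,  0.        ,  0.        ,  0.        ,  0.        ]), 'view': array([[ 0.02736406, -0.99962146, -0.00285563, -0.01130325],
       [-0.98210948, -0.02635203, -0.18645787,  0.632403  ],
       [ 0.18631203,  0.00790679, -0.98245881,  1.06943963],
       [ 0.        ,  0.        ,  0.        ,  1.        ]])}
```

View pics/side0.png

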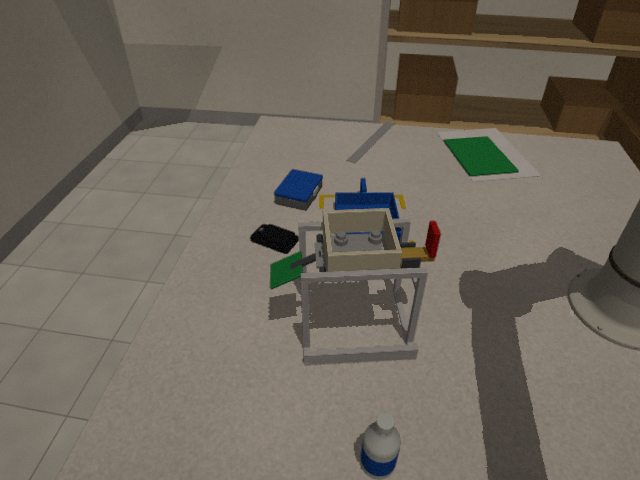

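View pics/top0.png

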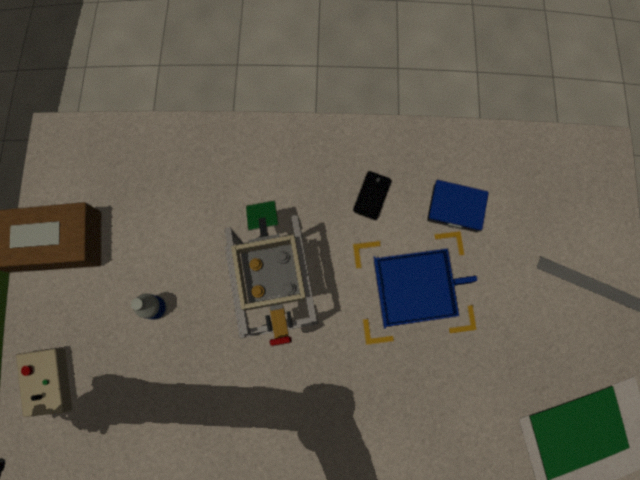

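The side view shows the box with blanks around (358,240), red tab (433,239), green pad (289,268) and the bottle in front at (380,447). The top view shows the tray at (417,287) with its fin to the right (465,281), the bay corners, the box at (268,272), red tab (280,340), mouse (373,195) and case (458,205).

```bash
cat > h.py <<'E'
import numpy as np, cv2
from plant import r
P={n:r.camera_params(n) for n in("side","top")}
def ray(n,px):
    p=P[n]; u=cv2.undistortPoints(np.array([[px]],float),p["mtx"],p["dist_coeffs"])[0,0]
    R=p["view"][:3,:3];t=p["view"][:3,3]
    d=R.T@np.array([u[0],u[1],1]); return -R.T@t,d/np.linalg.norm(d)
def onz(n,px,z):
    c,d=ray(n,px); return c+d*(z-c[2])/d[2]
def proj(n,X):
    p=P[n]; rv=cv2.Rodrigues(p["view"][:3,:3])[0]
    return cv2.projectPoints(np.atleast_2d(np.array(X,float)),rv,p["view"][:3,3],p["mtx"],p["dist_coeffs"])[0][:,0]
def two(a,b):
    c1,d1=ray("side",a);c2,d2=ray("top",b)
    A=np.array([d1,-d2]).T; s=np.linalg.lstsq(A,c2-c1,rcond=None)[0]
    p,q=c1+d1*s[0],c2+d2*s[1]; return (p+q)/2,np.linalg.norm(p-q)
def mask(im,col):
    hsv=cv2.cvtColor(im,cv2.COLOR_RGB2HSV)
    lo,hi={"blue":((105,150,40),(125,255,255)),"yellow":((18,120,90),(32,255,255)),"red":((0,180,60),(6,255,255)),"green":((50,150,30),(85,255,255))}[col]
    return cv2.inRange(hsv,lo,hi)
def comps(m,amin=30):
    n,l,st,ce=cv2.connectedComponentsWithStats(m)
    return [(st[i],ce[i],(l==i).astype(np.uint8)) for i in range(1,n) if st[i][4]>=amin]
E
python3 - <<'E'
from h import *
np.set_printoptions(precision=4,suppress=True)
T=cv2.imread("pics/top0.png")[:,:,::-1].copy()
for col in("blue","yellow","red","green"):
    for st,ce,m in comps(mask(T,col)):
        c=max(cv2.findContours(m,cv2.RETR_EXTERNAL,cv2.CHAIN_APPROX_NONE)[0],key=cv2.contourArea)
        print(col,st,ce,"rect",cv2.boxPoints(cv2.minAreaRect(c)).tolist())
S=cv2.imread("pics/side0.png")
cv2.imwrite("pics/zt.png",cv2.resize(T[185:365,215:335][:,:,::-1],None,fx=4.4,fy=3.3*1,interpolation=cv2.INTER_CUBIC)) if 0 else cv2.imwrite("pics/zt.png",cv2.resize(T[190:350,215:335][:,:,::-1],None,fx=3.7,fy=3.7,interpolation=cv2.INTER_CUBIC))
cv2.imwrite("pics/zt2.png",cv2.resize(T[230:350,350:490][:,:,::-1],None,fx=5,fy=5,interpolation=cv2.INTER_CUBIC))
cv2.imwrite("pics/zs.png",cv2.resize(S[200:370,260:450],None,fx=3.5,fy=3.5,interpolation=cv2.INTER_CUBIC))
E
```

```text
blue [ 429  181   59   49 2076] [458.0804 204.8531] rect [[427.2940979003906, 218.1764678955078], [435.8117370605469, 179.84706115722656], [489.0705871582031, 191.68235778808594], [480.5529479980469, 230.0117645263672]]
blue [ 375  250  101   77 5031] [416.1489 287.2367] rect [[373.9493408203125, 258.15374755859375], [470.18115234375, 244.07106018066406], [480.1334228515625, 312.07806396484375], [383.901611328125, 326.1607666015625]]
yellow [434 231  30  24 234] [452.6709 239.2094] rect [[433.8634948730469, 233.83961486816406], [460.9590759277344, 230.6519012451172], [463.6962585449219, 253.91810607910156], [436.6006774902344, 257.1058349609375]]
yellow [353 241  27  27 246] [362.2561 250.1992] rect [[352.4615478515625, 243.6923065185547], [378.923095703125, 240.38462829589844], [381.90771484375, 264.26153564453125], [355.4461669921875, 267.5692138671875]]
yellow [250 259   8  12  65] [253.2615 263.9538] rect [[250.0, 259.0], [257.0, 259.0], [257.0, 270.0], [250.0, 270.0]]
yellow [252 286   9  11  72] [255.7778 290.7222] rect [[252.0, 286.0], [260.0, 286.0], [260.0, 296.0], [252.0, 2
[... 723 characters left out ...]
375, 339.4615478515625], [287.9615478515625, 335.80767822265625], [289.076904296875, 341.38458251953125], [270.80767822265625, 345.0384521484375]]
red [ 22 367   8   8  53] [ 25.3962 370.5472] rect [[22.0, 367.0], [29.0, 367.0], [29.0, 374.0], [22.0, 374.0]]
green [247 202  30  27 555] [261.3261 214.1063] rect [[245.35134887695312, 206.1081085205078], [273.2432556152344, 201.45945739746094], [276.9459533691406, 223.67567443847656], [249.05404663085938, 228.32432556152344]]
green [ 531  387   97   93 5538] [579.0991 432.2122] rect [[525.8733520507812, 417.04534912109375], [611.1403198242188, 386.59283447265625], [633.2670288085938, 448.54754638671875], [548.0000610351562, 479.00006103515625]]
```

View pics/zt.png

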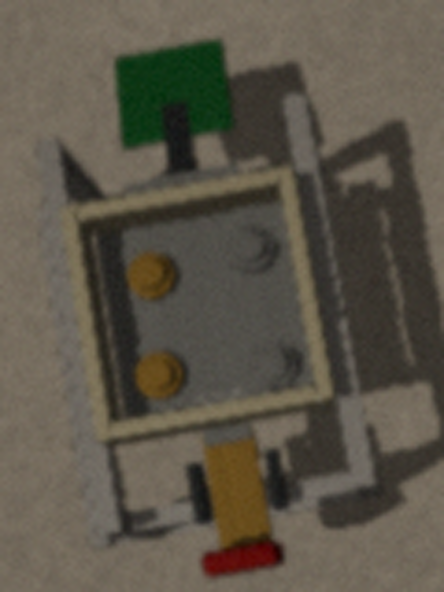

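View pics/zt2.png

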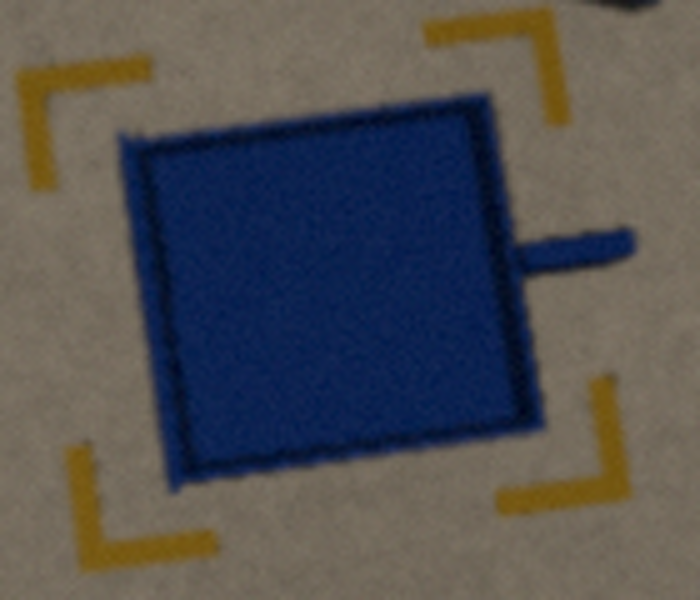

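View pics/zs.png

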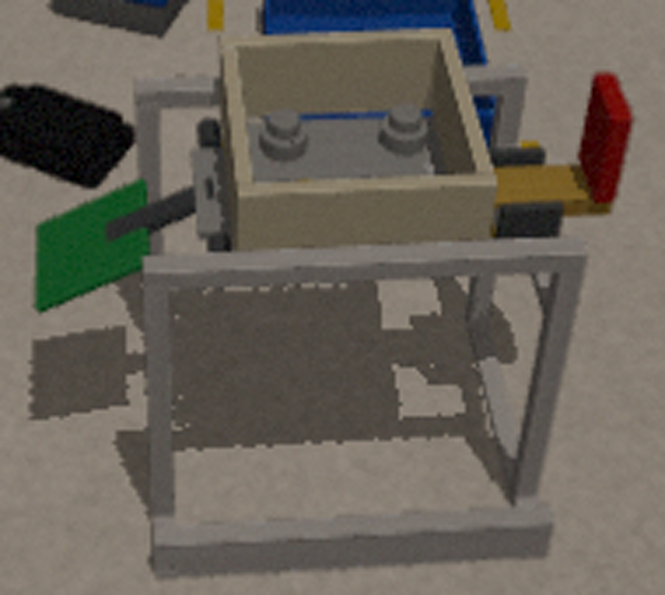

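The zooms show the box rim corners, red tab and pad sharply, and the tray, with its fin end at zoom (633,240), inside the four tape corners. Now cast these points.

Run:
```python
from h import *
np.set_printoptions(precision=4,suppress=True)
def zt(p): return (215+p[0]/3.7-.36,190+p[1]/3.7-.36)
def z2(p): return (350+p[0]/5-.4,230+p[1]/5-.4)
def rect(pts,nm):
    p=np.array(pts); c=p.mean(0); 
    # order TL,TR,BR,BL ; image up=+x, left=+y
    ey=(p[0]-p[1]+p[3]-p[2])/2; ex=(p[0]-p[3]+p[1]-p[2])/2
    print(nm,c,"ly",np.linalg.norm(ey),"lx",np.linalg.norm(ex),"yaw from y",np.arctan2(-ey[0],ey[1]),"from x",np.arctan2(ex[1],ex[0]))
    return c
rect([onz("top",zt(p),.225) for p in[(64,210),(292,167),(330,395),(100,438)]],"hopper")
rect([onz("top",z2(p),.04) for p in[(122,137),(490,95),(543,427),(172,490)]],"tray")
rect([onz("top",z2(p),0) for p in[(18,75),(552,10),(630,495),(85,570)]],"bay outer")
rect([onz("top",z2(p),0) for p in[(42,97),(533,38),(603,467),(106,542)]],"bay inner")
print("fin end",onz("top",z2((635,241)),.051),"fin root",onz("top",z2((525,258)),.051))
print("tab",onz("top",zt((242,558)),.226))
print("pad c",onz("top",(261.3,214.1),.144))
S=cv2.imread("pics/side0.png")[:,:,::-1].copy()
for st,ce,m in comps(mask(S,"red"))+comps(mask(S,"green")): print(st,ce)
print("case",onz("top",(458.08,204.85),.04),"mouse",onz("top",(373,195),.015),"bottle",onz("top",(149,307),.1))
```

```text
hopper [0.5401 0.104  0.225 ] ly 0.11270808193747583 lx 0.11273353308201044 yaw from y 0.21594400273767703 from x 0.20495019907990408
tray [ 0.538  -0.1928  0.04  ] ly 0.16115696021197135 lx 0.14785823747236662 yaw from y 0.16147677161352703 from x 0.15106210541130957
bay outer [ 0.5426 -0.1955 -0.    ] ly 0.24345973912176888 lx 0.2193437199530768 yaw from y 0.1498745906194433 from x 0.1491732585426032
bay inner [ 0.543  -0.1952  0.    ] ly 0.22300209194439172 lx 0.1956472612872886 yaw from y 0.15552985413072842 from x 0.15448005763163017
fin end [ 0.5587 -0.3213  0.051 ] fin root [ 0.5505 -0.2733  0.051 ]
tab [0.4184 0.0768 0.226 ]
pad c [0.6634 0.1311 0.144 ]
[429 221  11  37 185] [434.3351 238.9297]
[ 444  137   74   39 1742] [479.81   155.8565]
[271 252  32  37 676] [284.8328 270.5414]
case [ 0.7208 -0.2868  0.04  ] mouse [ 0.7443 -0.1004  0.015 ] bottle [0.4745 0.3581 0.1   ]
```

```bash
cat >> h.py <<'E'
from scipy.spatial.transform import Rotation as Ro
np.set_printoptions(precision=4,suppress=True)
HC=np.array([.540,.104]);HY=.213
TC=np.array([.538,-.1928]);TY=.156
BC=np.array([.5428,-.1953]);BY=.154
def fr(c,yaw,p):
    a=np.cos(yaw);b=np.sin(yaw); return np.array([c[0]+a*p[0]-b*p[1],c[1]+b*p[0]+a*p[1],p[2]])
def tool(yaw,tilt=0,flip=1):
    # tool y (jaw) along flip*frame x; z down, leaning so that fingers point to frame +y by tilt
    y=flip*np.array([np.cos(yaw),np.sin(yaw),0]); fy=np.array([-np.sin(yaw),np.cos(yaw),0])
    z=fy*np.sin(tilt)+np.array([0,0,-np.cos(tilt)]); return np.array([np.cross(y,z),y,z]).T
def delta(pos,R):
    s=r.sense(); R0=np.array(s["orientation"]); p0=np.array(s["eef_pos"])
    rv=Ro.from_matrix(R0.T@R).as_rotvec(); d=R0.T@(np.array(pos)-p0)*1000
    print("turn",rv.round(3),"deg",np.degrees(np.linalg.norm(rv)).round(1),"shift",d.round(1))
def st():
    s=r.sense(); R0=np.array(s["orientation"])
    print("t",round(s["time"],2),"p",np.array(s["eef_pos"]),"q",np.array(s["joint_positions"]),"F",np.array(s["force"]),"w",s["width"]); print(R0)
E
python3 - <<'E'
from h import *
# side-view check of hopper: rim corners order
for p in [(-.058,-.058,.225),(.058,-.058,.225),(.058,.058,.225),(-.058,.058,.225),(-.125,0,.226),(.095,.064,0)]:
    q=proj("side",fr(HC,HY,p))[0]; print(p,q,"zoom",(q-[260,200])*3.5)
delta([.45,.10,.38],tool(TY,0))
delta(fr(TC,TY,(0,-.115,.16)),tool(TY,0))
E
```

```text
(-0.058, -0.058, 0.225) [388.6737 206.7017] zoom [450.3579  23.4561]
(0.058, -0.058, 0.225) [322.4865 209.2418] zoom [218.7027  32.3462]
(0.058, 0.058, 0.225) [327.5422 254.6047] zoom [236.3977 191.1164]
(-0.058, 0.058, 0.225) [402.1002 251.3403] zoom [497.3507 179.6911]
(-0.125, 0, 0.226) [434.9347 225.5825] zoom [612.2716  89.5389]
(0.095, 0.064, 0) [306.5269 347.5607] zoom [162.8443 516.4625]
turn [-0.002  0.001  1.136] deg 65.1 shift [-405.  -429.7 -148.9]
turn [-0.002  0.001  1.136] deg 65.1 shift [-618.7 -790.9   71.7]
```

The side-view projection agrees with the rim corners to within 2 px. Now I move over towards the tray fin.

Emit:
apply_moves --pt "0 0 0.1 -20 -30 -50 60" --pt "0 0 0.22 -70 -80 -90 60" --pt "0 0 0.34 -120 -125 -120 60" --pt "0 0 0.46 -170 -170 -140 60" --pt "0 0 0.58 -215 -215 -150 60" --pt "0 0 0.7 -255 -260 -150 60" --pt "0 0 0.82 -295 -305 -150 60" --pt "0 0 0.94 -335 -350 -150 60" --pt "0 0 1.06 -370 -390 -150 60" --pt "0 0 1.136 -405 -430 -150 60"

```text
time: 1.35
eef_pos: [0.4449, 0.109, 0.381]
orientation: [[-0.153, 0.988, -0.0], [0.988, 0.153, -0.002], [-0.001, -0.001, -1.0]]
force: [1.0, 0.4, -0.1]
width: 0.0601
```

Run:
```python
from h import *
st()
delta(fr(TC,TY,(0,-.115,.16)),tool(TY,0))
delta(fr(TC,TY,(0,-.115,.16)),tool(TY,.45))
```

```text
t 1.35 p [0.4449 0.109  0.381 ] q [-0.3633 -0.0012  0.0633  1.8123  0.0015  1.3313 -0.1471] F [ 1.0025  0.4332 -0.0785] w 0.06006198928543289
[[-0.1526  0.9883 -0.0003]
 [ 0.9883  0.1526 -0.0015]
 [-0.0015 -0.0006 -1.    ]]
turn [-0.001  0.001 -0.003] deg 0.2 shift [-427.1   46.4  221.6]
turn [ 0.     0.451 -0.003] deg 25.9 shift [-427.1   46.4  221.6]
```

Run:
```python
from h import *
R=tool(TY,.35)
delta(fr(TC,TY,(0,-.117,.13))+.019*R[:,2],R)
```

```text
turn [-0.     0.351 -0.003] deg 20.1 shift [-422.6   46.4  269.5]
```

Emit:
apply_moves --pt "0 0.05 0 -55 6 0 50" --pt "0 0.1 0 -115 12 10 50" --pt "0 0.15 0 -175 18 25 50" --pt "0 0.2 0 -235 26 45 50" --pt "0 0.25 0 -295 32 75 50" --pt "0 0.3 0 -350 38 110 50" --pt "0 0.351 0 -400 44 150 50" --pt "0 0.351 0 -423 46 200 50" --pt "0 0.351 0 -423 46 245 50" --pt "0 0.351 0 -423 46 270 50"

```text
time: 2.6
eef_pos: [0.553, -0.3016, 0.1079]
orientation: [[-0.141, 0.988, -0.057], [0.928, 0.152, 0.341], [0.346, -0.005, -0.938]]
force: [0.8, 0.8, 0.1]
width: 0.0502
```

Run:
```python
from h import *
st()
for n in("side","top"):
    im=r.read_camera(n); cv2.imwrite(f"pics/{n}1.png",im[:,:,::-1])
R=tool(TY,.35)
delta(fr(TC,TY,(0,-.117,.035))+.019*R[:,2],R)
```

```text
t 2.6 p [ 0.553  -0.3016  0.1079] q [ 0.3566  0.7532  0.3734  1.4962 -0.514   1.2553  1.0641] F [0.7717 0.7575 0.1287] w 0.05020316304892119
[[-0.1409  0.9884 -0.0568]
 [ 0.9277  0.1519  0.3411]
 [ 0.3457 -0.0047 -0.9383]]
turn [-0.004 -0.004 -0.004] deg 0.4 shift [-33.3   2.1  85.1]
```

View pics/side1.png

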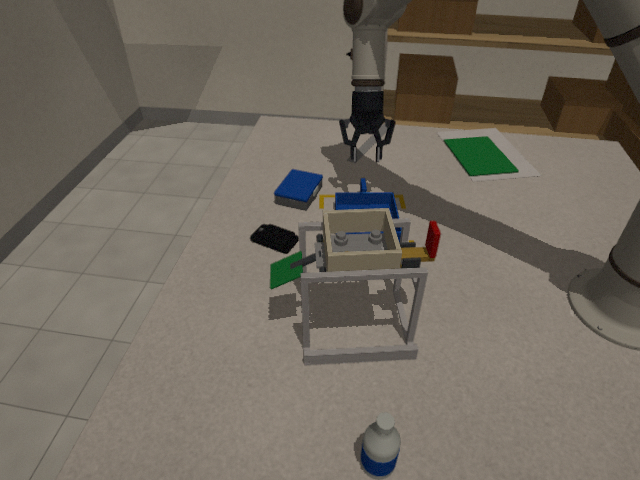

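View pics/top1.png

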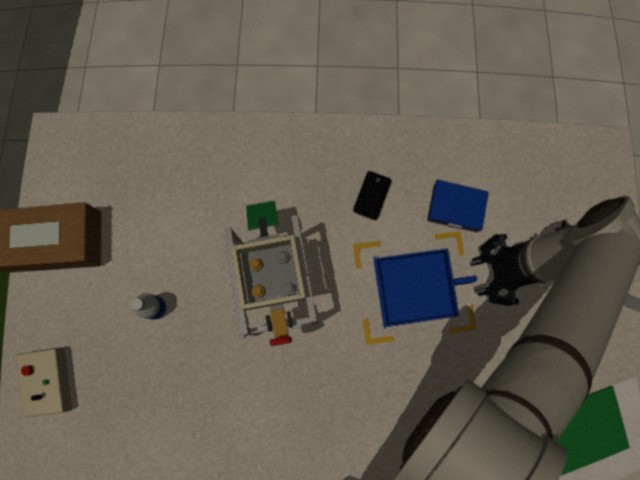

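The gripper, at about (500,270) in the top view, straddles the fin line at (465,281). I'll descend and grip.

Emit:
apply_moves --pt "0 0 0 -12 1 30 50" --pt "0 0 0 -24 2 60 50" --pt "0 0 0 -33 2 85 50" --pt "0 0 0 -33 2 85 50" --pt "0 0 0 -33 2 85 0" --pt "0 0 0 -33 2 85 0" --pt "0 0 0 -33 2 85 0" --pt "0 0 0 -33 2 85 0"

```text
time: 3.7
eef_pos: [0.556, -0.3025, 0.0192]
orientation: [[-0.143, 0.988, -0.055], [0.928, 0.153, 0.341], [0.345, -0.003, -0.939]]
force: [-0.7, -0.2, 7.5]
width: 0.0111
```

Run:
```python
from h import *
st()
im=r.read_camera("top"); cv2.imwrite("pics/top2.png",im[230:350,350:530,::-1].repeat(4,0).repeat(4,1))
```

```text
t 3.7 p [ 0.556  -0.3025  0.0192] q [ 0.3773  0.8695  0.3399  1.5082 -0.5586  1.1346  1.1165] F [-0.654  -0.2168  7.4698] w 0.011100767305346919
[[-0.143   0.9882 -0.0553]
 [ 0.9276  0.1533  0.3406]
 [ 0.345  -0.0026 -0.9386]]
```

View pics/top2.png

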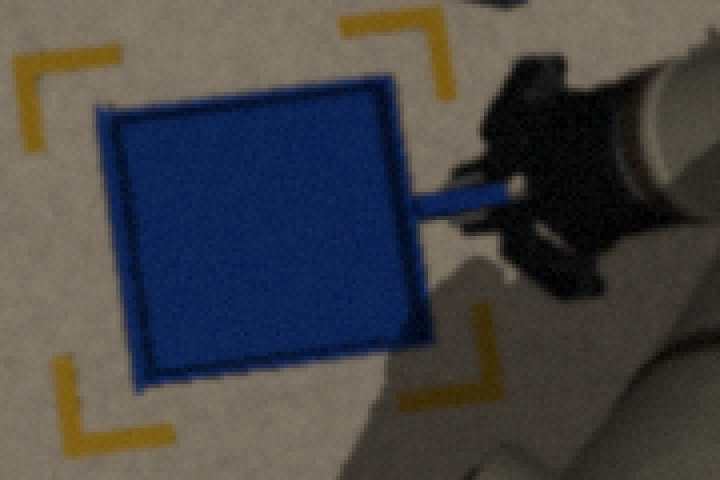

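```bash
cat >> h.py <<'E'
def rect(pts):
    p=np.array(pts); c=p.mean(0); ey=(p[0]-p[1]+p[3]-p[2])/2; ex=(p[0]-p[3]+p[1]-p[2])/2
    return c[:2],np.linalg.norm(ex),np.linalg.norm(ey),np.arctan2(-ey[0],ey[1]),np.arctan2(ex[1],ex[0])
E
python3 - <<'E'
from h import *
c=rect([onz("top",(350+x/4-.4,230+y/4-.4),.04) for x,y in[(100,107),(390,77),(433,343),(137,388)]]);print(c)
s=r.sense();p=np.array(s["eef_pos"]);R0=np.array(s["orientation"])
print("tcp in tray", fr(-np.array([TC[0]*np.cos(TY)+TC[1]*np.sin(TY),-TC[0]*np.sin(TY)+TC[1]*np.cos(TY)]),-TY,p))
# rigid transport of tray TC,TY -> hopper pose
for y,z in((-.20,.006),(-.07,.006),(.004,.006)):
    q=fr(HC,HY,(0,y,z)); Rz=Ro.from_euler("z",HY-TY).as_matrix()
    delta(q+Rz@(p-np.r_[TC,0]),Rz@R0)
E
```

```text
(array([ 0.5386, -0.1925]), np.float64(0.1475335466305187), np.float64(0.15939714748062517), np.float64(0.1478423459687666), np.float64(0.14703650245970973))
tcp in tray [ 0.0008 -0.1112  0.0191]
turn [ 0.02  -0.    -0.053] deg 3.3 shift [90.  65.6 26.5]
turn [ 0.02  -0.    -0.053] deg 3.3 shift [211.7  57.9  71.3]
turn [ 0.02  -0.    -0.053] deg 3.3 shift [281.1  53.6  96.8]
```

Emit:
apply_moves --pt "0 0 0 2 0 -6 0" --pt "0 0 0 2 0 -6 0" --pt "0.005 0 -0.014 12 10 -3 0" --pt "0.01 0 -0.027 30 28 4 0" --pt "0.015 0 -0.042 54 48 13 0" --pt "0.02 0 -0.056 76 62 21 0" --pt "0.02 0 -0.056 90 66 26 0" --pt "0.02 0 -0.056 90 66 26 0"

```text
time: 4.75
eef_pos: [0.6069, -0.1976, 0.0255]
orientation: [[-0.2, 0.977, -0.077], [0.916, 0.214, 0.338], [0.346, -0.002, -0.938]]
force: [0.1, 0.2, -3.5]
width: 0.0111
```

Run:
```python
from h import *
st()
im=r.read_camera("top"); cv2.imwrite("pics/top3.png",im[190:350,215:415,::-1].repeat(4,0).repeat(4,1))
im=r.read_camera("side"); cv2.imwrite("pics/side3.png",im[:,:,::-1])
```

```text
t 4.75 p [ 0.6069 -0.1976  0.0255] q [ 0.2274  0.8473  0.3056  1.5236 -0.5648  1.1081  1.0123] F [ 0.1365  0.2141 -3.467 ] w 0.011145878103190541
[[-0.2004  0.9767 -0.0765]
 [ 0.9164  0.2145  0.3379]
 [ 0.3464 -0.0024 -0.9381]]
```

View pics/top3.png

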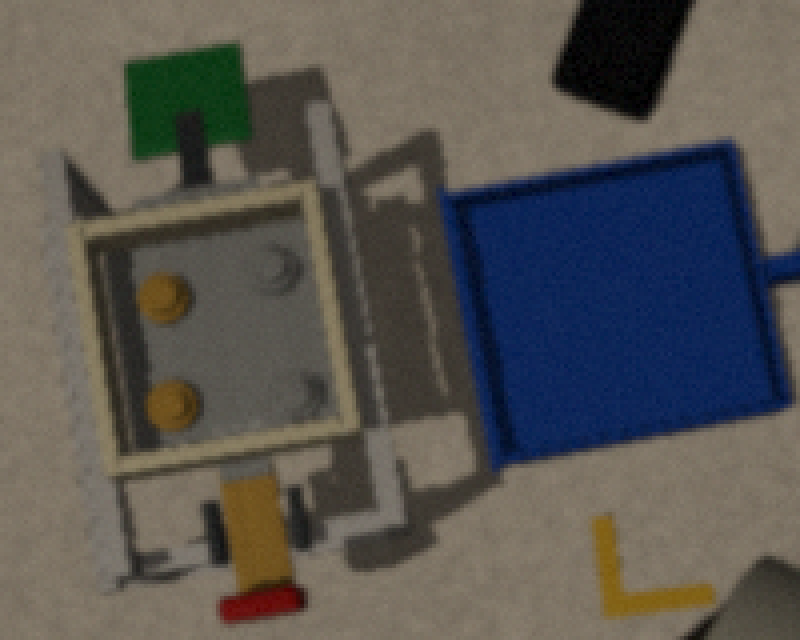

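View pics/side3.png

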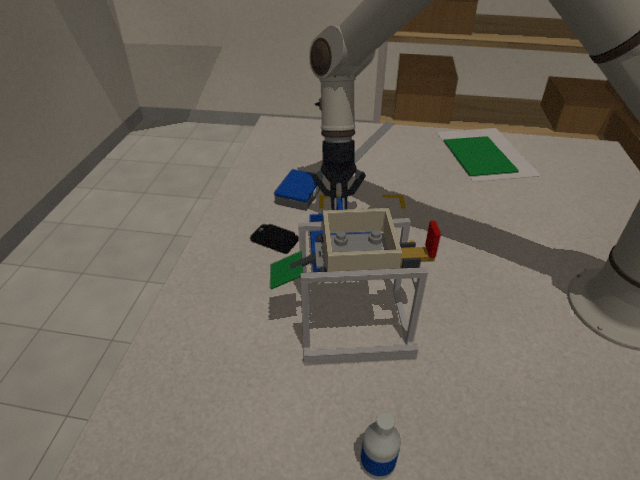

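Run:
```python
from h import *
c=rect([onz("top",(215+x/4-.4,190+y/4-.4),.045) for x,y in[(443,192),(737,142),(790,405),(497,470)]]);print(c)
d=c[0]-HC; print("in hopper",d[0]*np.cos(HY)+d[1]*np.sin(HY),-d[0]*np.sin(HY)+d[1]*np.cos(HY))
R0=np.array(r.sense()["orientation"]); u=fr((0,0),HY,(0,1,0)); 
for k in(.1,.15,.2,.205,.212): print(k,R0.T@(u*k*1000), R0.T@(u*k*1000-[0,0,6]))
```

```text
(array([ 0.582 , -0.0907]), np.float64(0.14788810200738706), np.float64(0.16009383918190243), np.float64(0.2195475382454989), np.float64(0.2076562111566293))
in hopper -0.00010599611604218684 -0.1991302503612536
0.1 [93.9049 -0.0821 34.3783] [91.8422 -0.0641 40.0126]
0.15 [140.8573  -0.1232  51.5675] [138.7946  -0.1051  57.2017]
0.2 [187.8098  -0.1643  68.7566] [185.7471  -0.1462  74.3909]
0.205 [192.505   -0.1684  70.4755] [190.4423  -0.1503  76.1098]
0.212 [199.0783  -0.1741  72.882 ] [197.0157  -0.156   78.5163]
```

Emit:
apply_moves --pt "0 0 0 20 0 7 0" --pt "0 0 0 50 0 18 0" --pt "0 0 0 80 0 29 0" --pt "0 0 0 110 0 40 0" --pt "0 0 0 140 0 51 0" --pt "0 0 0 165 0 60 0" --pt "0 0 0 182 0 67 0" --pt "0 0 0 188 0 69 0" --pt "0 0 0 186 0 74 0" --pt "0 0 0 186 0 74 0"

```text
time: 6.1
eef_pos: [0.5642, -0.007, 0.0198]
orientation: [[-0.195, 0.978, -0.075], [0.919, 0.209, 0.335], [0.344, -0.003, -0.939]]
force: [0.7, -0.2, -1.3]
width: 0.0108
```

Run:
```python
from h import *
st()
im=r.read_camera("top"); cv2.imwrite("pics/top4.png",im[190:350,215:415,::-1].repeat(4,0).repeat(4,1))
im=r.read_camera("side"); cv2.imwrite("pics/side4.png",im[150:370,230:450,::-1].repeat(2,0).repeat(2,1))
```

```text
t 6.1 p [ 0.5642 -0.007   0.0198] q [-0.0144  0.7086  0.242   1.8155 -0.6354  0.8876  0.8634] F [ 0.6602 -0.2257 -1.3328] w 0.010792954700787711
[[-0.1953  0.9779 -0.0748]
 [ 0.9186  0.2091  0.3353]
 [ 0.3435 -0.0032 -0.9391]]
```

View pics/top4.png

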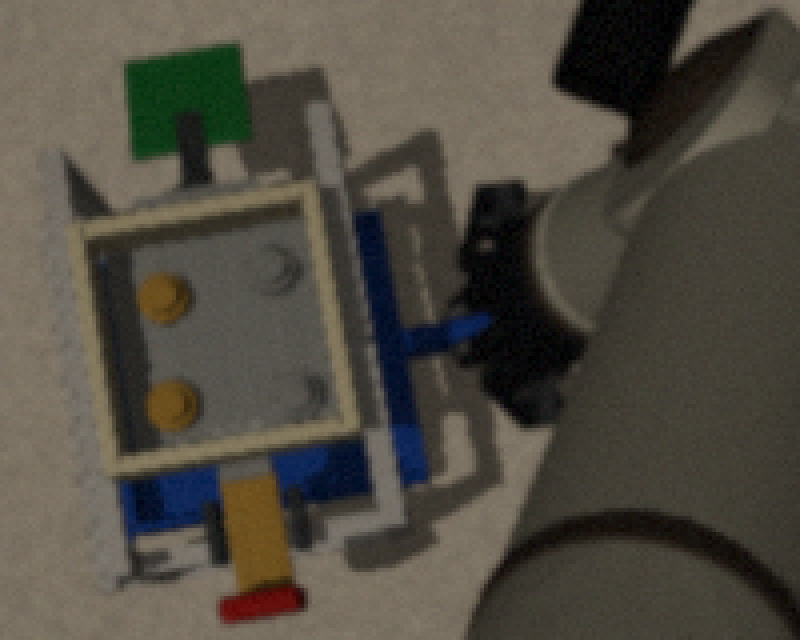

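View pics/side4.png

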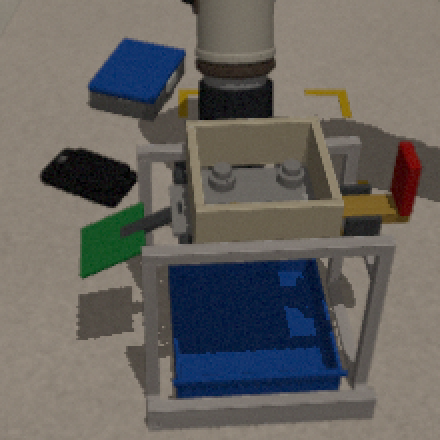

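Emit:
apply_moves --pt "0 0 0 4 0 1 0" --pt "0 0 0 8 0 3 0" --pt "0 0 0 11 0 4 0" --pt "0 0 0 12 0 4.5 0" --pt "0 0 0 12 0 4.5 0"

```text
time: 6.82
eef_pos: [0.5617, 0.0052, 0.0199]
orientation: [[-0.196, 0.978, -0.074], [0.919, 0.209, 0.335], [0.343, -0.003, -0.939]]
force: [0.2, -1.8, -1.5]
width: 0.0111
```

Run:
```python
from h import *
st()
im=r.read_camera("side"); cv2.imwrite("pics/side5.png",im[220:370,290:430,::-1].repeat(4,0).repeat(4,1))
```

```text
t 6.83 p [0.5617 0.0052 0.0199] q [-0.0313  0.7014  0.2372  1.8287 -0.64    0.8751  0.8507] F [ 0.1621 -1.805  -1.4505] w 0.011115959347711975
[[-0.1956  0.9779 -0.0743]
 [ 0.9188  0.2092  0.3347]
 [ 0.3428 -0.0028 -0.9394]]
```

View pics/side5.png

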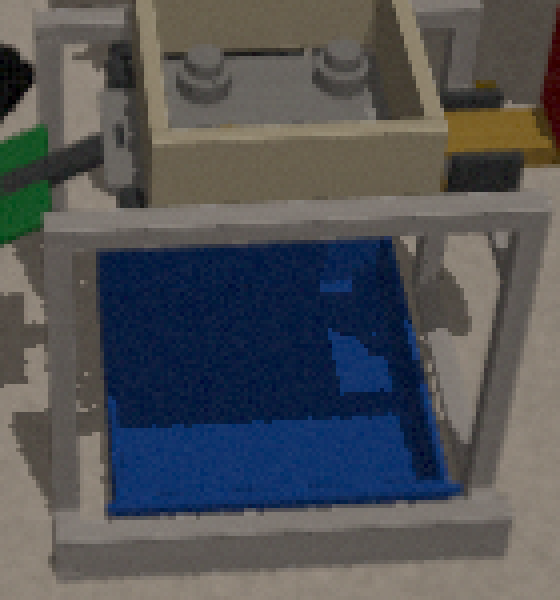

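Emit:
apply_moves --pt "0 0 0 2 0 0.7 0" --pt "0 0 0 3 0 1.1 0" --pt "0 0 0 3 0 1.1 0"

```text
time: 7.25
eef_pos: [0.5618, 0.0052, 0.02]
orientation: [[-0.194, 0.978, -0.072], [0.92, 0.207, 0.332], [0.339, -0.002, -0.941]]
force: [1.1, -7.8, -0.4]
width: 0.0114
```

The tray is against the stop: 7.8 N and no further travel. Release and withdraw along the tool axis.

Emit:
apply_moves --pt "0 0 0 0 0 0 45" --pt "0 0 0 0 0 0 45" --pt "0 0 0 0 0 0 45" --pt "0 0 0 0 0 -30 45" --pt "0 0 0 0 0 -80 45" --pt "0 0 0 0 0 -140 45" --pt "0 0 0 0 0 -200 45" --pt "0 0 0 0 0 -260 30" --pt "0 0 0 0 0 -300 15" --pt "0 0 0 0 0 -320 0"

```text
time: 8.5
eef_pos: [0.5855, -0.1018, 0.324]
orientation: [[-0.195, 0.978, -0.068], [0.921, 0.207, 0.331], [0.338, 0.001, -0.941]]
force: [-0.3, 0.7, -0.9]
width: 0.0002
```

Run:
```python
from h import *
st()
im=r.read_camera("top"); cv2.imwrite("pics/top6.png",im[150:390,200:520,::-1].repeat(2,0).repeat(2,1))
im=r.read_camera("side"); cv2.imwrite("pics/side6.png",im[220:370,290:430,::-1].repeat(4,0).repeat(4,1))
for flip in(1,-1):
  for yaw in (HY+np.pi/2,):
    delta(fr(HC,HY,(-.089,0,.30)),tool(yaw,0,flip))
```

```text
t 8.5 p [ 0.5855 -0.1018  0.324 ] q [ 0.0287  0.4273  0.387   1.4922 -0.4413  1.4695  0.702 ] F [-0.2557  0.7133 -0.89  ] w 0.00023754295687226684
[[-0.1949  0.9784 -0.0684]
 [ 0.9208  0.2066  0.3309]
 [ 0.3379  0.0015 -0.9412]]
turn [ 0.273 -0.268 -1.559] deg 91.9 shift [190.3 -91.5  93.1]
turn [-0.267 -0.272  1.549] deg 91.4 shift [190.3 -91.5  93.1]
```

View pics/top6.png

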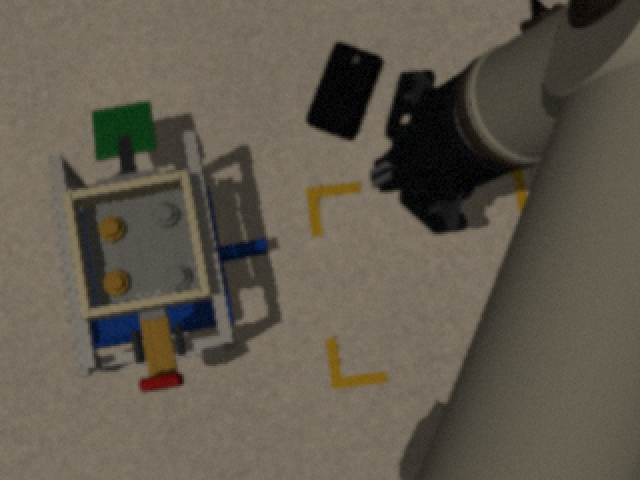

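View pics/side6.png

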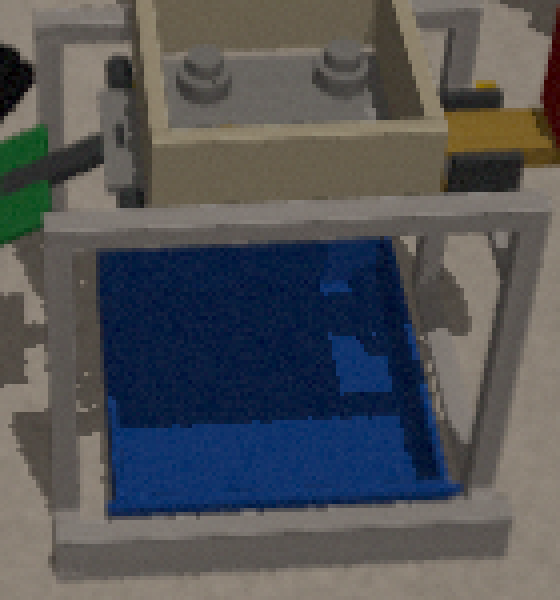

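Run:
```python
from h import *
delta(fr(HC,HY,(-.089,0,.30)),tool(HY,0))
```

```text
turn [ 0.003 -0.344 -0.005] deg 19.7 shift [190.3 -91.5  93.1]
```

Emit:
apply_moves --pt "0 -0.08 0 40 -20 12 0" --pt "0 -0.17 0 85 -40 25 0" --pt "0 -0.26 0 130 -62 45 0" --pt "0 -0.344 0 170 -82 70 0" --pt "0 -0.344 0 190 -91.5 90 0" --pt "0 -0.344 0 190 -91.5 93 0"

```text
time: 9.35
eef_pos: [0.4502, 0.0879, 0.2982]
orientation: [[-0.213, 0.977, -0.001], [0.977, 0.213, 0.001], [0.001, -0.001, -1.0]]
force: [-0.4, -1.7, 0.4]
width: 0.0004
```

Run:
```python
from h import *
st()
im=r.read_camera("top"); cv2.imwrite("pics/top7.png",im[190:350,215:375,::-1].repeat(3,0).repeat(3,1))
im=r.read_camera("side"); cv2.imwrite("pics/side7.png",im[120:320,290:490,::-1].repeat(3,0).repeat(3,1))
delta(fr(HC,HY,(-.087,0,.20)),tool(HY,0))
```

```text
t 9.35 p [0.4502 0.0879 0.2982] q [-0.4894  0.0536  0.2491  1.9444 -0.0155  1.1463 -0.0194] F [-0.3894 -1.7173  0.4279] w 0.0003557981514081988
[[-0.2131  0.977  -0.0013]
 [ 0.977   0.2131  0.0006]
 [ 0.0009 -0.0011 -1.    ]]
turn [ 0.001  0.    -0.004] deg 0.2 shift [ 0.2  2.6 99. ]
```

View pics/top7.png

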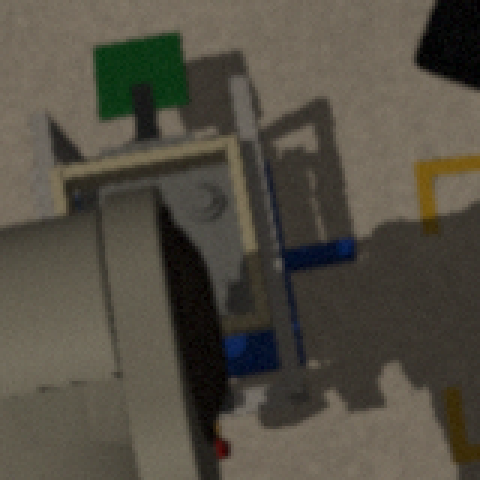

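View pics/side7.png

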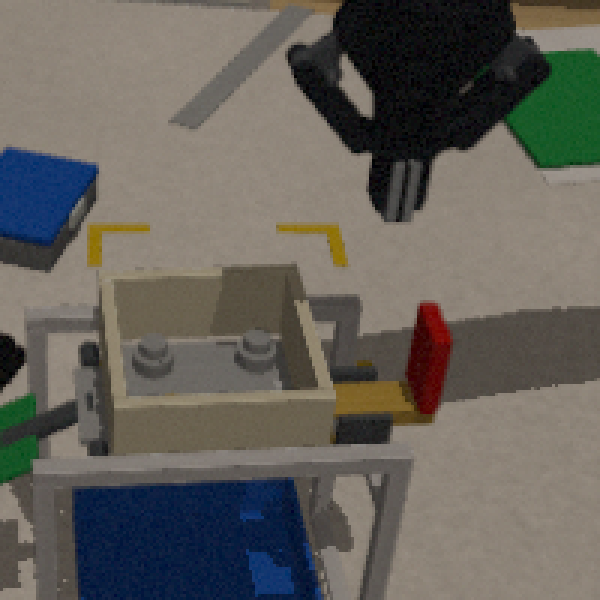

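The side view shows the closed fingertips at (400,215) in the zoom, above the gap between the tab (430,350) and the box wall. I'll descend to about 205 mm.

Emit:
apply_moves --pt "0 0 0 0 1 35 0" --pt "0 0 0 0 2 70 0" --pt "0 0 0 0 2.5 92 0" --pt "0 0 0 0 2.5 94 0"

```text
time: 9.95
eef_pos: [0.4544, 0.0835, 0.2035]
orientation: [[-0.205, 0.979, -0.003], [0.979, 0.205, -0.002], [-0.001, -0.003, -1.0]]
force: [-0.7, 0.8, -0.2]
width: -0.0001
```

Run:
```python
from h import *
st()
im=r.read_camera("side"); cv2.imwrite("pics/side8.png",im[120:320,290:490,::-1].repeat(3,0).repeat(3,1))
delta(fr(HC,HY,(-.104,0,.205)),tool(HY,0))
```

```text
t 9.95 p [0.4544 0.0835 0.2035] q [-0.4707  0.1701  0.2544  2.0511 -0.0517  0.9295  0.0173] F [-0.6676  0.8454 -0.1572] w -0.00013541835657050812
[[-0.2046  0.9788 -0.0027]
 [ 0.9788  0.2046 -0.0019]
 [-0.0013 -0.003  -1.    ]]
turn [-0.001  0.001 -0.007] deg 0.4 shift [  1.6 -16.7  -0.6]
```

View pics/side8.png

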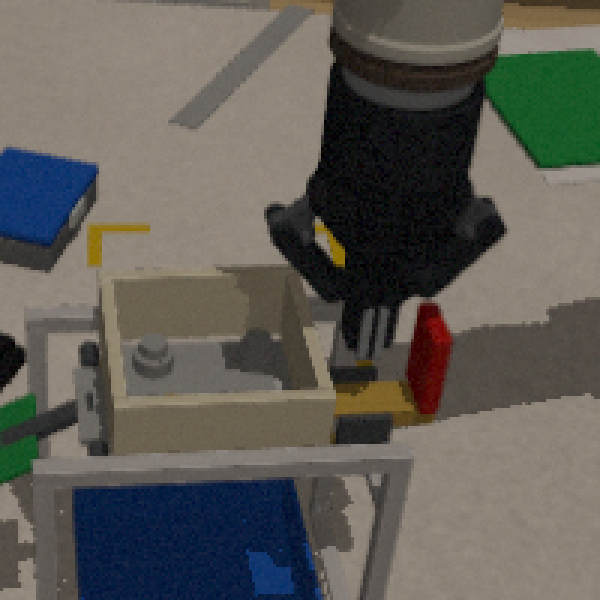

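Emit:
apply_moves --pt "0 0 0 1 -8 -4 0" --pt "0 0 0 1 -15 -4 0" --pt "0 0 0 2 -20 -4 0" --pt "0 0 0 2 -24 -4 0"

```text
time: 10.5
eef_pos: [0.4318, 0.081, 0.2093]
orientation: [[-0.205, 0.979, 0.002], [0.979, 0.205, -0.001], [-0.001, 0.002, -1.0]]
force: [1.4, -0.6, 0.3]
width: -0.0001
```

Run:
```python
from h import *
st()
im=r.read_camera("side"); cv2.imwrite("pics/side9.png",im[120:320,290:490,::-1].repeat(3,0).repeat(3,1))
```

```text
t 10.5 p [0.4318 0.081  0.2093] q [-0.4817  0.1164  0.2516  2.0972 -0.0348  0.9303 -0.0043] F [ 1.4423 -0.5732  0.2829] w -0.0001382118109935159
[[-0.2051  0.9787  0.0018]
 [ 0.9787  0.2051 -0.0006]
 [-0.001   0.0016 -1.    ]]
```

View pics/side9.png

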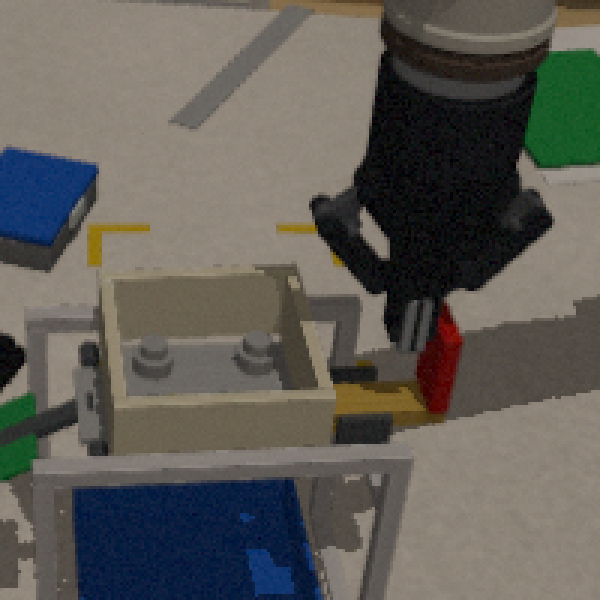

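The tab has moved about 5 mm and the floor is still shut. I'll keep pulling.

Emit:
apply_moves --pt "0 0 0 0 -4 1 0" --pt "0 0 0 0 -8 1 0" --pt "0 0 0 0 -11 1 0" --pt "0 0 0 0 -11 1 0" --pt "0 0 0 0 -11 1 0" --pt "0 0 0 0 -11 1 0"

```text
time: 11.3
eef_pos: [0.4204, 0.0788, 0.208]
orientation: [[-0.205, 0.979, 0.0], [0.979, 0.205, -0.001], [-0.001, 0.0, -1.0]]
force: [2.1, 1.0, 1.7]
width: -0.0
```

Run:
```python
from h import *
st()
im=r.read_camera("side"); cv2.imwrite("pics/side10.png",im[170:370,260:460,::-1].repeat(3,0).repeat(3,1))
```

```text
t 11.3 p [0.4204 0.0788 0.208 ] q [-0.4843  0.0967  0.25    2.1222 -0.0291  0.9257 -0.0112] F [2.0929 0.9925 1.7074] w -4.8134535568840345e-05
[[-0.2051  0.9787  0.0004]
 [ 0.9787  0.2051 -0.0006]
 [-0.0006  0.0002 -1.    ]]
```

View pics/side10.png

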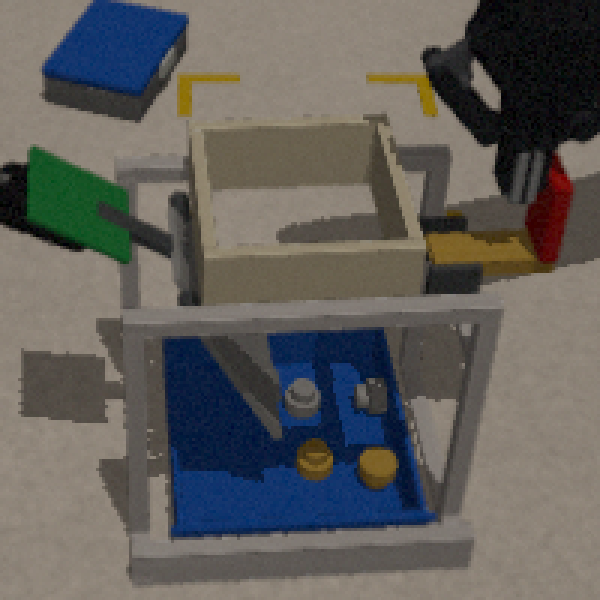

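All four blanks lie in the tray, at zoom (300,397), (375,395), (315,458) and (378,468). The floor hangs open and the box is empty. Now I let the bolt go and move over to the pad.

Emit:
apply_moves --pt "0 0 0 0 10 0 0" --pt "0 0 0 0 25 0 0" --pt "0 0 0 0 34 0 0" --pt "0 0 0 0 34 -20 0" --pt "0 0 0 0 34 -60 0" --pt "0 0 0 0 34 -100 0" --pt "0 0 0 0 45 -130 0" --pt "0 0 0 0 85 -135 0"

```text
time: 12.35
eef_pos: [0.5046, 0.0964, 0.3459]
orientation: [[-0.205, 0.979, 0.004], [0.979, 0.205, 0.001], [0.0, 0.004, -1.0]]
force: [1.0, -0.3, -0.0]
width: -0.0002
```

Run:
```python
from h import *
st()
delta(fr(HC,HY,(.130,0,.29)),tool(HY,0))
```

```text
t 12.35 p [0.5046 0.0964 0.3459] q [-0.4826  0.1232  0.2674  1.7623 -0.0346  1.2566 -0.    ] F [ 0.9557 -0.3006 -0.0232] w -0.0002217578176584995
[[-0.2051  0.9787  0.0039]
 [ 0.9787  0.2051  0.0013]
 [ 0.0004  0.0041 -1.    ]]
turn [ 0.004 -0.    -0.006] deg 0.4 shift [  1.  166.   56.6]
```

Emit:
apply_moves --pt "0 0 0 0 40 0 0" --pt "0 0 0 0 90 0 0" --pt "0 0 0 0 135 10 0" --pt "0 0 0 1 160 30 0" --pt "0 0 0 1 166 55 0" --pt "0 0 0 1 166 57 0"

```text
time: 13.1
eef_pos: [0.6659, 0.1313, 0.2859]
orientation: [[-0.205, 0.979, -0.002], [0.979, 0.205, -0.001], [-0.0, -0.003, -1.0]]
force: [0.7, -0.0, 0.0]
width: 0.0001
```

Run:
```python
from h import *
st()
im=r.read_camera("side"); cv2.imwrite("pics/side11.png",im[120:320,210:410,::-1].repeat(3,0).repeat(3,1))
delta(fr(HC,HY,(.130,0,.16)),tool(HY,0))
```

```text
t 13.1 p [0.6659 0.1313 0.2859] q [-0.4197  0.4878  0.2722  1.4246 -0.1329  1.2498  0.0711] F [ 0.6752 -0.0098  0.0466] w 7.219354013999578e-05
[[-0.2051  0.9787 -0.0025]
 [ 0.9787  0.2051 -0.0007]
 [-0.0002 -0.0025 -1.    ]]
turn [-0.     0.    -0.006] deg 0.4 shift [  0.1   0.8 127.5]
```

View pics/side11.png

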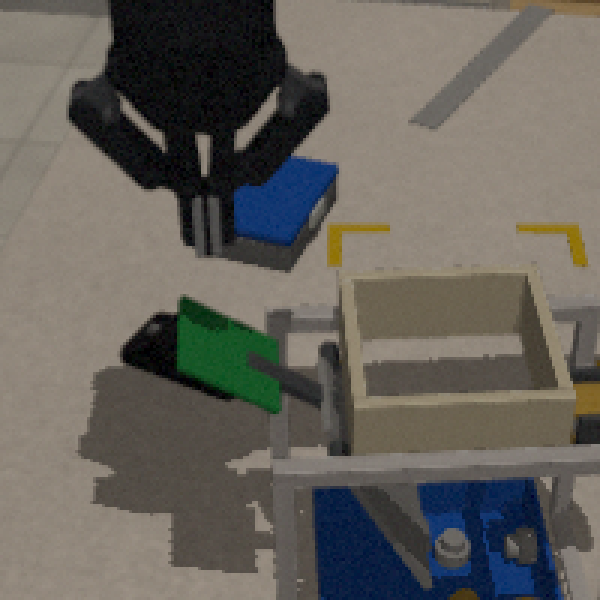

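Emit:
apply_moves --pt "0 0 0 0 0 20 0" --pt "0 0 0 0 0 40 0" --pt "0 0 0 0 0 58 0" --pt "0 0 0 0 0 75 0" --pt "0 0 0 0 0 92 0" --pt "0 0 0 0 0 108 0" --pt "0 0 0 0 0 120 0"

```text
time: 14.02
eef_pos: [0.6661, 0.1312, 0.1665]
orientation: [[-0.205, 0.979, -0.001], [0.979, 0.205, -0.0], [-0.0, -0.001, -1.0]]
force: [-0.1, -0.7, 1.7]
width: -0.0
```

Run:
```python
from h import *
st()
im=r.read_camera("side"); cv2.imwrite("pics/side12.png",im[170:370,230:430,::-1].repeat(3,0).repeat(3,1))
```

```text
t 14.03 p [0.6661 0.1312 0.1665] q [-0.4073  0.5883  0.2512  1.5458 -0.1617  1.0287  0.0935] F [-0.125  -0.729   1.6534] w -1.2472315535176496e-05
[[-0.205   0.9788 -0.0007]
 [ 0.9788  0.205  -0.0002]
 [-0.     -0.0007 -1.    ]]
```

View pics/side12.png

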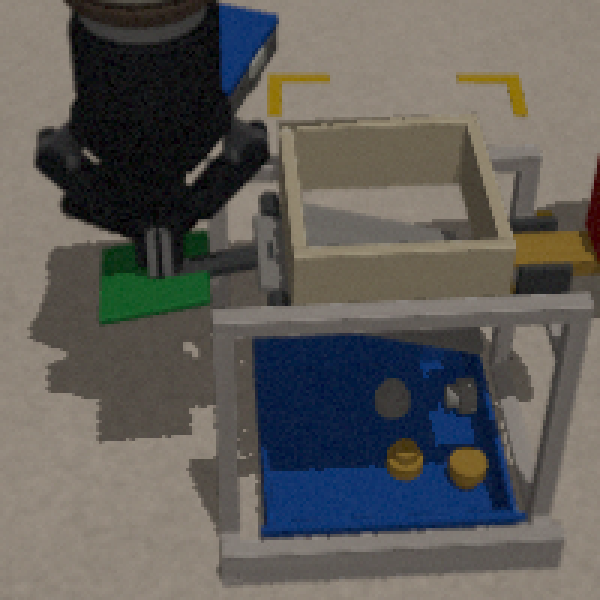

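Emit:
apply_moves --pt "0 0 0 0 0 4 0" --pt "0 0 0 0 0 8 0" --pt "0 0 0 0 0 12 0" --pt "0 0 0 0 0 14 0" --pt "0 0 0 0 0 16 0"

```text
time: 14.7
eef_pos: [0.6663, 0.1312, 0.1505]
orientation: [[-0.205, 0.979, -0.0], [0.979, 0.205, -0.0], [-0.0, -0.0, -1.0]]
force: [-0.8, 0.8, 4.0]
width: 0.0004
```

Run:
```python
from h import *
st()
im=r.read_camera("side"); cv2.imwrite("pics/side13.png",im[170:370,230:430,::-1].repeat(3,0).repeat(3,1))
```

```text
t 14.7 p [0.6663 0.1312 0.1505] q [-0.4048  0.6051  0.2476  1.5572 -0.1665  1.      0.0971] F [-0.8089  0.8023  4.0209] w 0.00036574698462118875
[[-0.205   0.9788 -0.0001]
 [ 0.9788  0.205  -0.    ]
 [-0.     -0.0001 -1.    ]]
```

View pics/side13.png

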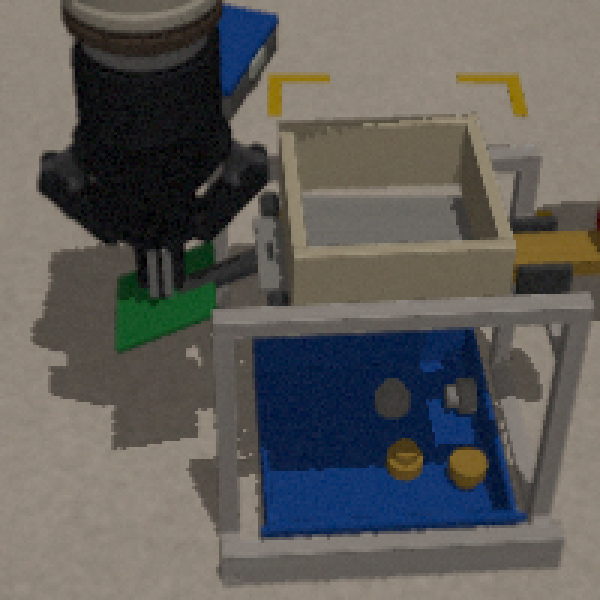

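Emit:
apply_moves --pt "0 0 0 0 0 2 0" --pt "0 0 0 0 0 4 0" --pt "0 0 0 0 0 5 0"

```text
time: 15.12
eef_pos: [0.6661, 0.1312, 0.145]
orientation: [[-0.205, 0.979, -0.0], [0.979, 0.205, -0.0], [-0.0, -0.0, -1.0]]
force: [-1.7, 0.2, 5.4]
width: 0.0
```

Emit:
apply_moves --pt "0 0 0 0 0 2 0" --pt "0 0 0 0 0 4 0"

```text
time: 15.38
eef_pos: [0.6681, 0.1316, 0.1434]
orientation: [[-0.205, 0.979, 0.004], [0.979, 0.205, 0.001], [0.0, 0.004, -1.0]]
force: [-0.2, -0.5, 13.0]
width: 0.0001
```

Emit:
apply_moves --pt "0 0 0 0 0 2 0" --pt "0 0 0 0 0 3 0"

```text
time: 15.62
eef_pos: [0.6698, 0.1319, 0.1426]
orientation: [[-0.205, 0.979, 0.008], [0.979, 0.205, 0.002], [0.0, 0.008, -1.0]]
force: [-1.8, -0.7, 13.6]
width: 0.0
```

Emit:
apply_moves --pt "0 0 0 0 0 -8 0" --pt "0 0 0 0 0 -30 0" --pt "0 0 0 0 0 -80 0" --pt "0 0 0 0 0 -130 0" --pt "0 0 0 0 0 -190 0"

```text
time: 16.25
eef_pos: [0.6671, 0.1314, 0.3325]
orientation: [[-0.205, 0.979, 0.004], [0.979, 0.205, 0.001], [0.0, 0.004, -1.0]]
force: [1.1, 0.0, 0.8]
width: -0.0002
```

Run:
```python
from h import *
st()
im=r.read_camera("side"); cv2.imwrite("pics/side14.png",im[170:370,230:460,::-1].repeat(3,0).repeat(3,1))
for s_,ce,m in comps(mask(im,"green")): print(s_,ce)
im=r.read_camera("top"); cv2.imwrite("pics/top14.png",im[:,:,::-1])
for s_,ce,m in comps(mask(im,"green"))+comps(mask(im,"red")): print("top",s_,ce)
```

```text
t 16.25 p [0.6671 0.1314 0.3325] q [-0.4224  0.4589  0.2792  1.3643 -0.1264  1.3313  0.0654] F [1.1075 0.0397 0.7956] w -0.00020041856159635094
[[-0.2051  0.9787  0.0043]
 [ 0.9787  0.2051  0.0011]
 [ 0.0002  0.0044 -1.    ]]
[ 444  137   74   39 1752] [479.7968 155.871 ]
[270 252  32  37 693] [284.7532 270.43  ]
top [247 202  30  27 580] [261.0224 214.2121]
top [ 531  387   97   93 5527] [579.131 432.218]
top [270 337  20   8 101] [279.6535 340.5248]
top [ 22 367   8   8  56] [ 25.375 370.5  ]
```

View pics/side14.png

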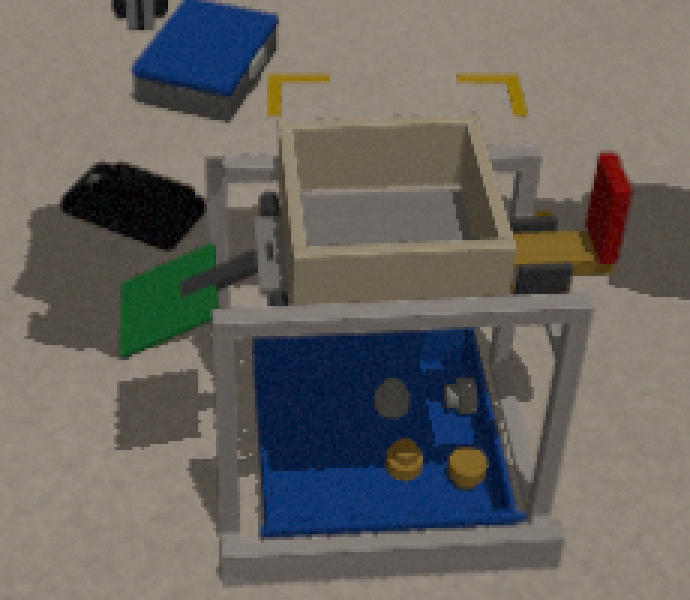

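View pics/top14.png

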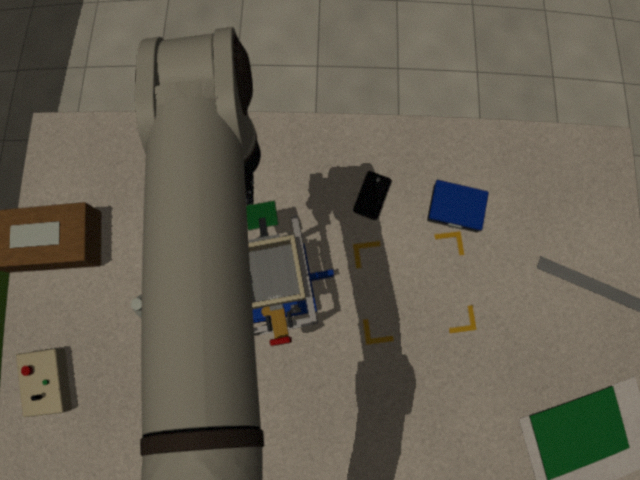

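The pad and tab are back at their starting pixels, so the floor is latched. All four blanks are in the tray. Now I return to the fin.

Run:
```python
from h import *
R=np.array([[-.194,.978,-.072],[.92,.207,.332],[.339,-.002,-.941]]);R=Ro.from_matrix(R).as_matrix()
g=np.array([.5618,.0052,.020])
delta(g-.30*R[:,2],R); delta(g-.20*R[:,2],R)
```

```text
turn [0.023 0.346 0.002] deg 19.8 shift [-203.2 -133.4   35.8]
turn [0.023 0.346 0.002] deg 19.8 shift [-169.3 -135.6  129.9]
```

Emit:
apply_moves --pt "0 0.04 0 -25 -15 0 45" --pt "0.005 0.09 0 -60 -40 3 45" --pt "0.01 0.14 0 -100 -65 8 45" --pt "0.012 0.19 0 -140 -90 15 45" --pt "0.015 0.24 0 -170 -110 22 45" --pt "0.02 0.29 0 -195 -128 30 45" --pt "0.023 0.346 0.002 -203 -133 36 45" --pt "0.023 0.346 0.002 -203 -133 36 45"

```text
time: 17.35
eef_pos: [0.5827, -0.0965, 0.3003]
orientation: [[-0.188, 0.979, -0.074], [0.922, 0.202, 0.332], [0.34, -0.006, -0.941]]
force: [-0.1, 0.3, 0.9]
width: 0.0452
```

Run:
```python
from h import *
st()
im=r.read_camera("top"); cv2.imwrite("pics/top15.png",im[190:350,215:415,::-1].repeat(4,0).repeat(4,1))
R=np.array([[-.194,.978,-.072],[.92,.207,.332],[.339,-.002,-.941]]);R=Ro.from_matrix(R).as_matrix()
g=np.array([.5618,.0052,.020]);delta(g,R)
```

```text
t 17.35 p [ 0.5827 -0.0965  0.3003] q [ 0.0736  0.4322  0.311   1.5275 -0.4198  1.4186  0.6833] F [-0.133   0.2607  0.8955] w 0.04519245703685207
[[-0.1883  0.9793 -0.0741]
 [ 0.9215  0.2022  0.3315]
 [ 0.3397 -0.0059 -0.9405]]
turn [-0.001 -0.    -0.003] deg 0.2 shift [  0.6   0.4 299.1]
```

View pics/top15.png

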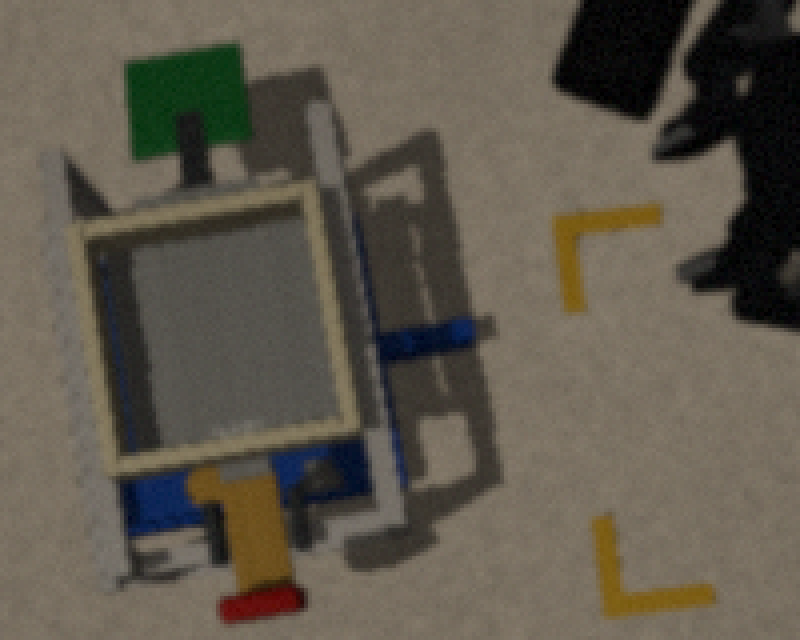

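Emit:
apply_moves --pt "0 0 0 0 0 50 45" --pt "0 0 0 0 0 105 45" --pt "0 0 0 0 0 160 45" --pt "0 0 0 0 0 215 45" --pt "0 0 0 0 0 255 45" --pt "0 0 0 0.5 0 285 45" --pt "0 0 0 0.5 0 299 45" --pt "0 0 0 0.5 0 299 0" --pt "0 0 0 0.5 0 299 0" --pt "0 0 0 0.5 0 299 0"

```text
time: 18.65
eef_pos: [0.5625, 0.0044, 0.0213]
orientation: [[-0.192, 0.979, -0.071], [0.921, 0.205, 0.331], [0.339, -0.002, -0.941]]
force: [0.0, -1.2, 2.6]
width: 0.011
```

Run:
```python
from h import *
st()
R0=np.array(r.sense()["orientation"]); u=fr((0,0),HY,(0,-1,0)); 
for k in(0,.1,.2,.208): print(k,R0.T@(u*k*1000+[0,0,5]))
```

```text
t 18.65 p [0.5625 0.0044 0.0213] q [ 0.0096  0.6919  0.1818  1.8283 -0.5947  0.8563  0.8101] F [ 0.0021 -1.2098  2.6193] w 0.010974624419793284
[[-0.1921  0.9788 -0.0712]
 [ 0.9211  0.2049  0.3312]
 [ 0.3387 -0.0019 -0.9409]]
0 [ 1.6937 -0.0097 -4.7044]
0.1 [-92.3915   0.6583 -38.5794]
0.2 [-186.4768    1.3263  -72.4544]
0.208 [-194.0036    1.3797  -75.1644]
```

Emit:
apply_moves --pt "0 0 0 1 0 -3 0" --pt "0 0 0 2 0 -5 0" --pt "0 0 0 -8 0 -8 0" --pt "0 0 0 -25 0 -14.5 0" --pt "0 0 0 -48 0.5 -23 0" --pt "0 0 0 -73 0.5 -32 0" --pt "0 0 0 -100 1 -41.5 0" --pt "0 0 0 -127 1 -51 0" --pt "0 0 0 -152 1 -60 0" --pt "0 0 0 -172 1 -67 0"

```text
time: 19.9
eef_pos: [0.6013, -0.1793, 0.026]
orientation: [[-0.19, 0.979, -0.07], [0.922, 0.203, 0.331], [0.338, -0.002, -0.941]]
force: [-0.6, 2.1, -3.9]
width: 0.0111
```

Emit:
apply_moves --pt "0 0 0 -10 0 -3.5 0" --pt "0 0 0 -15 0 -5 0" --pt "0 0 0 -15 0 -5 0"

```text
time: 20.27
eef_pos: [0.6045, -0.1951, 0.0257]
orientation: [[-0.19, 0.979, -0.07], [0.922, 0.203, 0.33], [0.338, -0.002, -0.941]]
force: [-0.3, -2.3, -2.6]
width: 0.0111
```

Run:
```python
from h import *
st()
im=r.read_camera("top"); cv2.imwrite("pics/top16.png",im[190:350,280:480,::-1].repeat(4,0).repeat(4,1))
im=r.read_camera("side"); cv2.imwrite("pics/side16.png",im[100:400,200:500,::-1].repeat(2,0).repeat(2,1))
```

```text
t 20.27 p [ 0.6045 -0.1951  0.0257] q [ 0.2555  0.829   0.2533  1.5415 -0.5241  1.0758  0.9724] F [-0.31   -2.3206 -2.5796] w 0.011133756566782982
[[-0.19    0.9793 -0.0703]
 [ 0.9219  0.2026  0.3302]
 [ 0.3376 -0.002  -0.9413]]
```

View pics/top16.png

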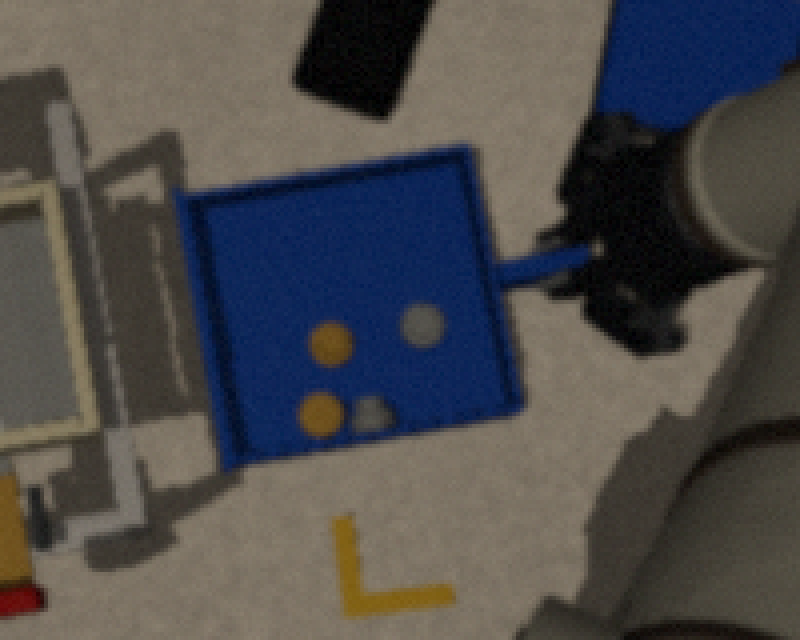

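View pics/side16.png

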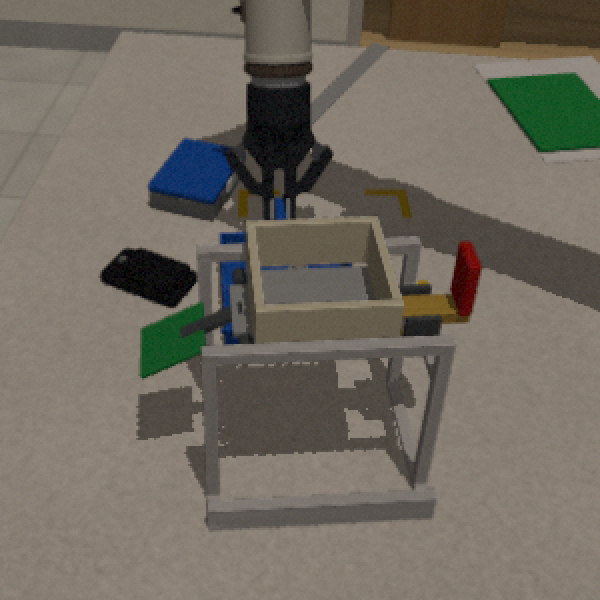

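Run:
```python
from h import *
c=rect([onz("top",(280+x/4-.4,190+y/4-.4),.044) for x,y in[(178,193),(470,147),(522,408),(222,470)]]);print(c)
s=r.sense();p=np.array(s["eef_pos"]);R0=np.array(s["orientation"])
y0=(c[3]+c[4])/2; Rz=Ro.from_euler("z",BY-y0).as_matrix()
tgt=np.r_[BC,0]+Rz@(p-np.r_[c[0],0]); delta(tgt,Rz@R0); delta(tgt-[0,0,.006],Rz@R0)
```

```text
(array([ 0.5808, -0.0861]), np.float64(0.14667625765750966), np.float64(0.16105116706122344), np.float64(0.2065560375412767), np.float64(0.18985515721325855))
turn [-0.015  0.     0.042] deg 2.5 shift [-93.4 -64.3 -33.4]
turn [-0.015  0.     0.042] deg 2.5 shift [-95.4 -64.3 -27.8]
```

Emit:
apply_moves --pt "0 0 0 -6 -4 -2 0" --pt "-0.003 0 0.008 -20 -14 -7 0" --pt "-0.006 0 0.018 -40 -28 -14 0" --pt "-0.01 0 0.028 -60 -42 -21 0" --pt "-0.013 0 0.036 -78 -54 -28 0" --pt "-0.015 0 0.042 -89 -61.5 -32 0" --pt "-0.015 0 0.042 -93.5 -64.5 -33.5 0" --pt "-0.015 0 0.042 -93.5 -64.5 -33.5 0"

```text
time: 21.38
eef_pos: [0.5617, -0.3053, 0.0259]
orientation: [[-0.15, 0.987, -0.055], [0.93, 0.159, 0.332], [0.337, -0.002, -0.942]]
force: [-0.8, -1.1, -3.5]
width: 0.011
```

Run:
```python
from h import *
st()
im=r.read_camera("top"); cv2.imwrite("pics/top17.png",im[220:350,345:525,::-1].repeat(4,0).repeat(4,1))
```

```text
t 21.38 p [ 0.5617 -0.3053  0.0259] q [ 0.4065  0.857   0.2889  1.4928 -0.5087  1.1299  1.0801] F [-0.7794 -1.0591 -3.4543] w 0.010979844844986257
[[-0.1496  0.9872 -0.0554]
 [ 0.9296  0.1595  0.3324]
 [ 0.337  -0.0017 -0.9415]]
```

View pics/top17.png

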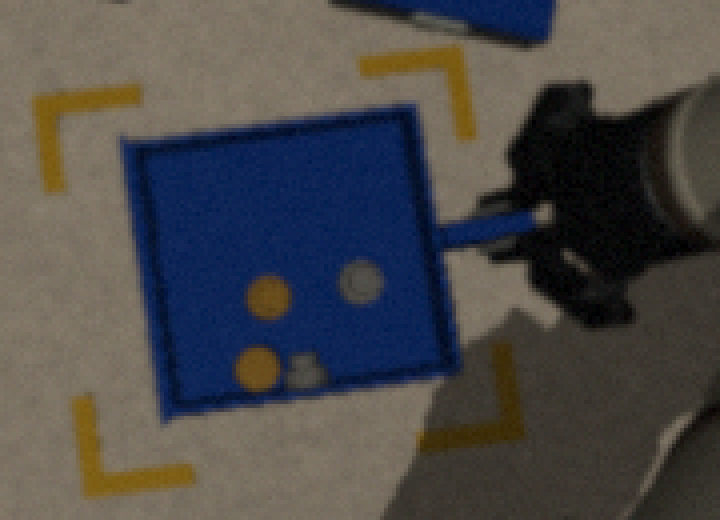

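Emit:
apply_moves --pt "0 0 0 -1 0 2.5 0" --pt "0 0 0 -1.5 0 4.5 0" --pt "0 0 0 -1.5 0 4.5 0" --pt "0 0 0 -1.5 0 4.5 0"

```text
time: 21.92
eef_pos: [0.5624, -0.3044, 0.0214]
orientation: [[-0.151, 0.987, -0.055], [0.929, 0.16, 0.333], [0.337, -0.001, -0.941]]
force: [1.1, -3.4, 0.5]
width: 0.0111
```

Emit:
apply_moves --pt "0 0 0 0 0 0 15" --pt "0 0 0 0 0 0 45" --pt "0 0 0 0 0 0 45" --pt "0 0 0 0 0 0 45" --pt "0 0 0 0 0 -15 45" --pt "0 0 0 0 0 -50 45" --pt "0 0 0 0 0 -100 45" --pt "0 0 0 0 0 -150 45" --pt "0 0 0 0 0 -180 45" --pt "0 0 0 0 0 -180 45"

```text
time: 23.18
eef_pos: [0.5733, -0.3673, 0.1952]
orientation: [[-0.151, 0.987, -0.05], [0.931, 0.159, 0.328], [0.332, 0.003, -0.943]]
force: [0.2, -0.2, -1.8]
width: 0.0454
```

Run:
```python
from h import *
st()
im=r.read_camera("top"); cv2.imwrite("pics/top18.png",im[:,:,::-1])
cv2.imwrite("pics/top18z.png",im[220:350,345:525,::-1].repeat(4,0).repeat(4,1))
im=r.read_camera("side"); cv2.imwrite("pics/side18.png",im[:,:,::-1])
for s_,ce,m in comps(mask(im,"green")): print(s_,ce)
```

```text
t 23.18 p [ 0.5733 -0.3673  0.1952] q [ 0.4511  0.744   0.3456  1.278  -0.445   1.4449  1.024 ] F [ 0.2084 -0.2196 -1.845 ] w 0.045436736842900366
[[-0.1509  0.9873 -0.0495]
 [ 0.9313  0.1588  0.3279]
 [ 0.3316  0.0034 -0.9434]]
[ 444  137   74   39 1748] [479.7975 155.8747]
[271 252  32  37 680] [284.9294 270.4809]
```

View pics/top18z.png

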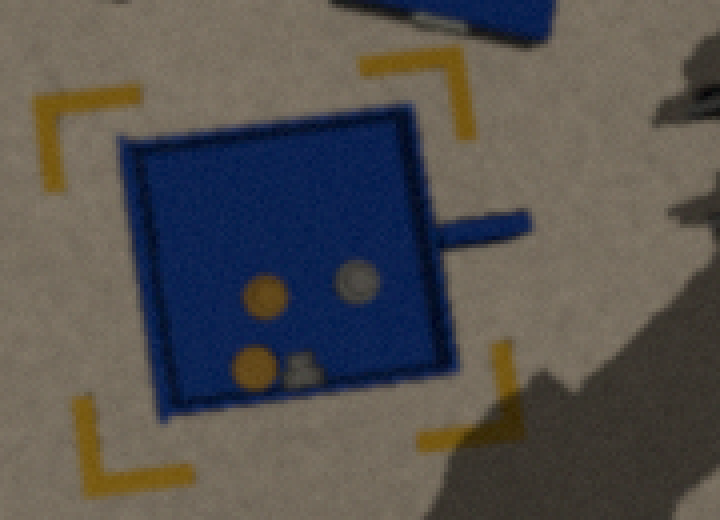

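View pics/top18.png

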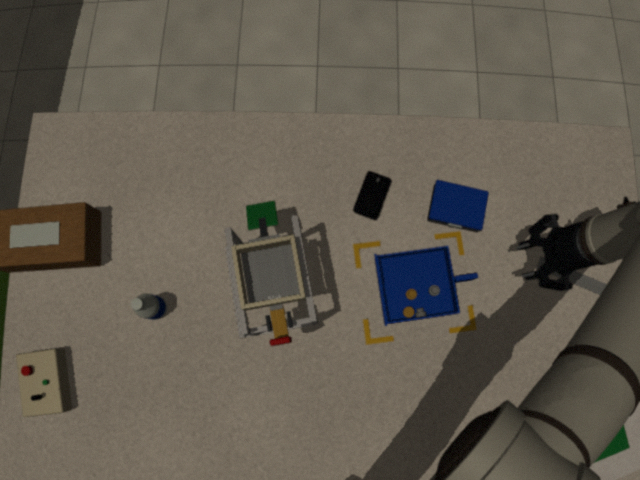

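View pics/side18.png

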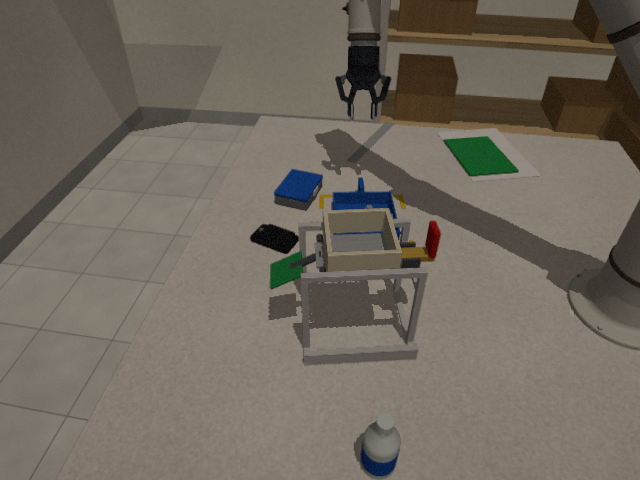

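The tray stands inside all four tape corners, fin to the right as at the start. The four blanks are in it, and the box is empty and shut. The bottle, case and mouse are at their original pixels, and the gripper is clear. I'm handing in.

Run:
```python
from h import *
c=rect([onz("top",(345+x/4-.4,220+y/4-.4),.04) for x,y in[(120,140),(412,105),(457,370),(163,420)]]);print(c)
print(r.finish_job())
```

```text
(array([ 0.544 , -0.1941]), np.float64(0.14747985648161152), np.float64(0.15999805630689548), np.float64(0.1646897764095471), np.float64(0.1614315623349818))
the job is handed in; nothing more can be done
None
```

The box is empty, its floor is latched shut, and the tray stands back in its bay with all four blanks. I handed the job in at about 23 s; it reports no verdict.

- **Tray under the box:** I carried the tray by its fin and pushed it against the stop, where it took 7.8 N with no further travel.
- **Drop:** I pulled the red tab with the closed fingers, and the pictures showed all four blanks in the tray and the floor hanging open.
- **Floor latched:** I pressed the green pad to its end stop at about 13 N. After I let go, the pad and tab returned to within a pixel of where they started, and the box showed a closed, empty floor.
- **Tray in its bay:** In the last pictures the tray centre was about 2 mm from the bay centre. Its turn differed by about 0.01 rad, fin pointing the same way as at the start, and all four blanks could be seen in it.
- **Bystanders:** The bottle, case and mouse looked unmoved in the pictures, and the gripper never touched the blanks. The highest contact force I read was about 14 N.

No check failed or disagreed. The latching was judged from the pictures and the press force only.

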